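# Fold down a ratcheting sofa headrest bracket

### The arm

A 7-joint arm with a two-finger parallel gripper is mounted at the origin on the work surface. World frame = base frame: x ahead of the robot, y to its left, z up, the work surface at z = 0. Lengths are in m, angles in rad, forces in N, time in s.
With the tool pointing down it reaches from about 0.4 to 0.85 m from the base axis. Payload 10.4 kg.
Tool frame: the origin (TCP) lies midway between the tips of the shut fingers; the grasp point (between the pads) lies 19 mm behind it; z points along the fingers, x is the direction in which the jaws open and shut, and the axes are right-handed (so a half turn about z gives the same grasp; the last joint's range is limited). The gripper opens to 85 mm and grips with 20 to 120 N. Pads are 22 mm wide; open, the fingers measure 114 mm over their backs; the gripper's body (76 mm by 85 mm) begins 54 mm behind the grasp point. The pads swing forward as they close: fully open they stand 13 mm farther back than shut.
Start: joints at [-1.218, 0.332, -0.065, 1.46, 0.022, 1.35, -0.088], TCP at [0.229, 0.581, 0.231] pointing down, gripper open.
Joint ranges: [-2.6, 2.6], [-0.5, 2.12], [-1.47, 1.34], [0.16, 2.42], [-1.27, 4.41], [0.06, 2.06], [-2.6, 2.6]. Speed limits (rad/s): [2.22, 2.22, 2.79, 2.79, 3.14, 3.14, 3.14].

### API

Orientations are given as a unit quaternion [x, y, z, w].
In Python, from workcell import telemetry, eyes, order gives the robot as it stands.
- The arm moves only by the tool servo_tool, never from a script. Its argument "deltas" is a list of rows, each a list of 3 entries, a list of its own where there are three numbers: the shift along the tool's x, y, z in cm, then the turn about the tool's z in rad, then the finger opening in cm, from 0 to 8.54. A call has 1 to 12 rows; each row shifts and turns the pose as measured when the row begins, along the tool's axes as they then stand; what a row does not reach is not made up. A row lasts 1/12 s, in which the tool goes at most 41.7 mm and 7.16 degrees, less where a joint would pass 70% of its speed; a pose out of reach is approached as far as the arm can. A call is refused whole if a number of a shift passes 4.17 or a number of a turn 0.125, either way. A call with a gripper value outside its range is refused whole. The fingers move at their own pace and stop on an object; "force" is the grip in N (left out, the last holds). Time passes only in rows, so rows that do not move let the fingers close. It gives the time, the measured TCP pose, the force and the opening at its end, in the units of the state.
- telemetry.get_obs(): the state, without advancing time (a new reading comes with each control period).
- eyes.camera(name): name is "scene" or "top" or "wrist"; returns (picture, depth): 480x640x3 uint8, blue, green, red; 480x640 float32, m along the optical axis (not along the pixel's ray), 0 where there is no reading.
- eyes.calibration(name): a dict with "fx", "fy", "cx", "cy" (pixels), "rvec" (rotation vector, rad) and "tvec" (3), from world to camera coordinates, as OpenCV has them. Camera axes: x right, y down, z forward; pixel columns grow to the right and rows downward; lengths in m; the calibration is good to about 2 mm. A picture is of the moment at which its call begins: read the wrist's pose just before it. calibration takes no time and is no camera call; for the wrist camera it gives the pose at the moment of the call.
- order.hand_in(): hands the job in, once; it reports no verdict.
The state is a dict: "clock": time; "joint_pos": joint angles; "joint_velocities": joint speeds; "tau": joint torques, N m; "position": TCP position; "ee_rot": TCP orientation; "ft_force": force on the tool from outside, world axes, zero at the start; "torque": the same for the moment, N m; "grip_width": opening from 0.0 (shut) to 1.0 (fully open).
Only numpy, scipy, OpenCV 4.12 (cv2) and the standard library are available. Lean on these libraries where they do the work, as an engineer would, in place of code of your own. Each camera call takes 0.05 s, during which the arm holds its last target. There are 200 camera calls.

### The job

On the upholstery bench a sofa headrest bracket is screwed to a plywood board, its arm standing up on a ratchet. Press the pawl's thumb tab all the way down so that the pawl lets go of the teeth and stays free, then push the arm down past its teeth until it lies flat on its rubber stop, and move away. Only press and push with the fingers: do not pull the arm up or lift anything, and leave the pawl free and the things around the board where they are.

Things in the scene. Friction and masses are not known exactly. Their poses are not given: they have to be found in the camera images.
- board: plywood board, 420 x 130 x 18 mm, fixed to the bench top, that carries the whole bracket; origin at the centre of its underside, on the bench top. Its x axis runs along its length, level, from the pawl's end towards the end where the arm comes to lie flat; y is level across it, z up. All moving parts lie on its centre line (y = 0) and move in its x-z plane
- hinge (a point): centre of the arm's hinge pin, fixed on the board at board x -15 mm, 85 mm above the bench; the pin runs along the board's y axis. Two steel cheeks, up to 100 mm above the bench, hold it
- headrest_arm (a joint): angle of the arm above level (rad): 0 = flat on the rubber stop, which is its end stop; it starts at 0.85 to 1.02, can be moved up to 1.3, and grows as the arm is raised; standing, its top reaches up to 270 mm above the bench. The stiff hinge keeps the arm wherever it is left and takes about 2 to 6 N of push square to the arm at the plywood pad. Teeth on the hub would meet the pawl's nose at about 0.72, 0.46 and 0.20, so with the pawl in, the arm cannot go below about 0.8
- pad_top (a point): centre of the pushing area on the upper face of the plywood pad on the arm's outer end; the pad is 85 mm along the arm (115 to 200 mm from the hinge axis), 70 mm wide and 12 mm thick. This point is 165 mm from the hinge axis along the arm and 16 mm above the arm's centre line, so at arm angle a it lies at hinge + (0.165 cos a - 0.016 sin a) along the board's x and (0.165 sin a + 0.016 cos a) up. Its x axis points out along the arm, its z axis out of the pad's face
- pawl (a joint): angle of the pawl (rad): 0 = nose in the teeth; grows as the tab is pressed down to its end stop at 0.45. The nose is clear of the teeth above 0.3. It has no spring: stiff, it stays where it is left; the tab needs about 2 to 4 N
- tab_top (a point): centre of the upper face of the pawl's thumb tab, a dark steel plate 42 mm along the board by 40 mm wide and 5 mm thick, at the end of the board away from the arm. At pawl angle 0 it lies 123 mm behind the hinge axis (towards the board's -x) and 82.5 mm above the bench; fully pressed, 131 mm behind it and 40 mm above the bench (22 mm above the board). It turns about a pin 50 mm behind the hinge axis, 45 mm above the bench
- staple_gun: loose green hand staple gun lying on its side, about 180 x 95 x 28 mm; origin under its middle. Leave it alone
- pin_dish: loose round steel pin dish, 100 mm across, 22 mm high; origin under its centre. Leave it alone
- staple_box: loose cardboard box of staples, 100 x 70 x 45 mm; origin under its centre. Leave it alone
- tape_measure: loose black tape measure, about 66 mm across, 30 mm high; origin under its middle. Leave it alone

How it is judged:
On the way, in this order (a step that is already met when the one before it is completed fails the run):
1. the pawl is pressed free (0.35 rad or more) while the arm still stands up (value of joint pawl above 0.35 rad and value of joint headrest_arm above 0.7 rad), for 0.2 s.
2. the arm is pushed down flat (value of joint headrest_arm below 0.06 rad), for 0.2 s.
At the end, for the whole second after the job is handed in: the arm lies flat on its stop (within 0.06 rad) and at rest, the pawl is still free (0.33 rad or more), and the staple gun, dish, box and tape measure are each within 30 mm of where they began (value of joint headrest_arm between -0.05 and 0.06 rad and value of joint pawl above 0.33 rad and velocity of joint headrest_arm between -0.05 and 0.05 rad/s and distance of each of staple_gun, pin_dish, staple_box, tape_measure from where it was at the start of the episode below 0.03 m); the robot touches nothing.
It fails at once if the arm is pulled up (above 1.15 rad) (value of joint headrest_arm above 1.15 rad).
It fails at once if a thing around the board is moved more than 30 mm, or lifted (not (distance of each of staple_gun, pin_dish, staple_box, tape_measure from where it was at the start of the episode below 0.03 m)).
It also fails if it takes over 43 s, if anything falls off the work surface, if the arm or the gripper's body presses on something with over 40 N, if the wrist force passes 120 N, or if a joint passes its speed limit or range.

## Working session

There is one attempt and no reset: what is moved stays moved. The work goes in short steps, Python scripts to look and compute and a tool call to move; the robot and the scene stay as the last step left them, time stands still between calls to the robot, and variables do not carry over. Pictures are saved under pics/ and viewed, about 8 in all and at most 12, crops included, and the job is handed in when it is done.

Besides the shell and the picture viewer there is one more tool, called after "Call:" as name([rows], argument=value, ...), one row to a line, values as JSON. servo_tool: Moves the arm, as the interface text tells. Its arguments: {"type":"object","properties":{"deltas":{"type":"array"},"force":{"type":"number"}},"required":["deltas"]}

```bash
mkdir -p pics; ls
cat > h.py <<'E'
import numpy as np,cv2
from workcell import telemetry,eyes,order
def cloud(name):
    c=eyes.calibration(name); im,d=eyes.camera(name)
    R=cv2.Rodrigues(np.array(c["rvec"],float))[0]; t=np.array(c["tvec"],float).ravel()
    v,u=np.mgrid[:480,:640]
    P=np.stack([(u-c["cx"])/c["fx"]*d,(v-c["cy"])/c["fy"]*d,d],-1)
    return im,d,(P-t)@R
E
python3 - <<'E'
from h import *
for n in("top","scene"):
    im,d,W=cloud(n); cv2.imwrite(f"pics/{n}0.png",im); np.save(f"{n}0.npy",W); np.save(f"{n}d.npy",d)
print({k:np.round(v,3) for k,v in telemetry.get_obs().items()})
E
```

```text
pics
{'clock': np.float64(0.1), 'joint_pos': array([-1.218,  0.333, -0.065,  1.461,  0.022,  1.35 , -0.088]), 'joint_velocities': array([-0.001, -0.   , -0.   , -0.002, -0.001, -0.002, -0.   ]), 'tau': array([ 1.0000e-03, -6.2674e+01,  4.9000e-02, -3.9242e+01,  1.6000e-02,
        7.0000e-03, -0.0000e+00]), 'position': array([0.229, 0.581, 0.231]), 'ee_rot': array([ 0.827,  0.563, -0.   ,  0.   ]), 'ft_force': array([0.226, 0.003, 1.053]), 'torque': array([-0.031, -0.004, -0.034]), 'grip_width': np.float64(0.999)}
```

View pics/top0.png

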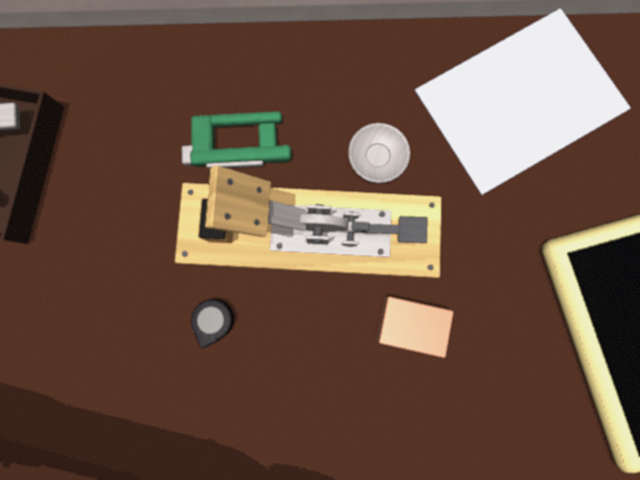

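View pics/scene0.png

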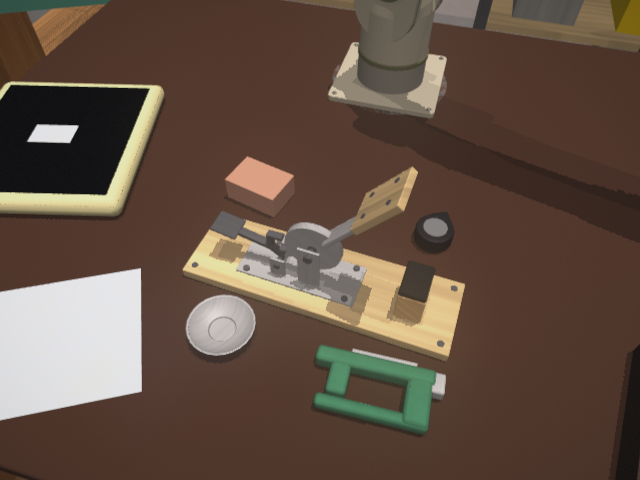

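The top view shows the tab at about (412,229), the pad at (240,200), and the board corners at (183,184), (441,196), (440,276) and (177,263). Next I'll convert these to world positions.

Run:
```python
from h import *
W=np.load("top0.npy"); im=cv2.imread("pics/top0.png")
def med(u,v,r=4):
    p=W[v-r:v+r+1,u-r:u+r+1].reshape(-1,3); return np.round(np.median(p,0),4)
for n,(u,v) in dict(tab=(412,229),pad=(240,200),dish=(378,155),box=(417,327),tape=(210,320),gunbody=(202,137),gun2=(280,153),bench=(300,350)).items(): print(n,med(u,v))
# board top: height 12..24mm, wood coloured
z=W[...,2]; hsv=cv2.cvtColor(im,cv2.COLOR_BGR2HSV)
m=(abs(z-.018)<.006)&(im[...,2]>150)&(hsv[...,1]>60); m[:170]=0;m[285:]=0;m[:,:165]=0;m[:,450:]=0
r=cv2.minAreaRect(W[m][:,:2].astype(np.float32)); print("board",r, m.sum())
c=np.array(r[0]); box=cv2.boxPoints(r); 
t=med(412,229)[:2]; p=med(240,200)[:2]
e=box[1]-box[0] if np.linalg.norm(box[1]-box[0])>np.linalg.norm(box[2]-box[1]) else box[2]-box[1]
x=e/np.linalg.norm(e); x=x*np.sign(x@(p-t)); y=np.array([-x[1],x[0]])
print("x axis",x,"yaw",np.arctan2(x[1],x[0]))
for n,q in(("tab",t),("pad",p)): print(n,"board frame",(q-c)@x,(q-c)@y)
# tab extent
m=(z>.07)&(z<.095)&(im.max(2)<110); m[:,:392]=0; m[:,435:]=0;m[:200]=0;m[260:]=0
print("tab rect",cv2.minAreaRect(W[m][:,:2].astype(np.float32)),W[m].mean(0))
P=W[175:230,215:268].reshape(-1,3);P=P[P[:,2]>.15];cc=P.mean(0);n=np.linalg.svd(P-cc)[2][2];n*=np.sign(n[2])
B=(P[:,:2]-c)@x
for k in range(3):
    d=(P-cc)@n; P=P[abs(d)<.004]; cc=P.mean(0);n=np.linalg.svd(P-cc)[2][2];n*=np.sign(n[2])
print("pad",cc,"n",n,"angle",np.arctan2(-n[:2]@x,n[2]),"frame",(cc[:2]-c)@x,(cc[:2]-c)@y,"zmax",P[:,2].max(),len(P))
a=np.arctan2(-n[:2]@x,n[2]); print("pred pad",-.015+.165*np.cos(a)-.016*np.sin(a),.085+.165*np.sin(a)+.016*np.cos(a))
print("tab world pred",c+x*(-.138),"pressed",c+x*(-.146)); print("hinge",c-.015*x)
```

```text
tab [ 0.5703 -0.1473  0.0772]
pad [0.5902 0.08   0.2204]
dish [ 0.7055 -0.1124  0.004 ]
box [ 0.4269 -0.1539  0.0439]
tape [0.4439 0.1588 0.0298]
gunbody [0.7367 0.1753 0.0253]
gun2 [0.7062 0.0487 0.0259]
bench [ 0.3922  0.0235 -0.0016]
board ((0.5831401944160461, 0.004951953887939453), (0.42072004079818726, 0.13012787699699402), 85.44750213623047) 10761
x axis [0.07937255 0.99684501] yaw 1.4913401996463571
tab board frame -0.15279075897252584 0.0007150582396872103
pad board frame 0.07537162480214211 -0.001080777336519155
tab rect ((0.570659875869751, -0.14237532019615173), (0.047256309539079666, 0.036001093685626984), 87.45931243896484) [ 0.57064644 -0.14510059  0.0766431 ]
pad [0.58841386 0.07863101 0.21797503] n [-0.04824613 -0.80234733  0.59490426] angle 0.93355981976271 frame 0.07386518602693702 0.0005910707658520357 zmax 0.23613850482908783 488
pred pad 0.07031124672870698 0.22713722658611882
tab world pred [ 0.57218678 -0.13261266] pressed [ 0.5715518  -0.14058742]
hinge [ 0.58194961 -0.01000072]
```

The measurements agree with the given sizes: board 421 x 130 mm, yaw 1.491, arm about 0.93 rad, tab on the centre line. First I'll close the fingers, rise, and turn the tool so its x lies along board x.

Call:
servo_tool([
  [[0, 0, -2], -0.1, 0],
  [[0, 0, -3], -0.1, 0],
  [[0, 0, -3], -0.1, 0],
  [[0, 0, -3], 0, 0],
  [[0, 0, 0], 0, 0],
], force=40)

```text
clock: 0.52
position: [0.2286, 0.5791, 0.34]
ee_rot: [0.728, 0.685, -0.005, 0.003]
ft_force: [-0.6, 0.2, 0.1]
grip_width: 0.301
```

```bash
cat >> h.py <<'E'
from scipy.spatial.transform import Rotation as Ro
C=np.array([.58314,.00495]);X=np.array([.07937,.99685]);Y=np.array([-X[1],X[0]])
def st(bx=None,by=0,z=None):
    o=telemetry.get_obs();p=o["position"];R=Ro.from_quat(o["ee_rot"]).as_matrix()
    d=p[:2]-C;print("t",round(o["clock"],2),"board mm",np.round(1e3*np.array([d@X,d@Y,p[2]]),1),"toolx yaw",round(np.arctan2(R[1,0],R[0,0]),3),"F",np.round(o["ft_force"],1),"grip",round(o["grip_width"],3))
    if bx is not None:
        g=np.r_[C+X*bx+Y*by,z]; print("shift cm",np.round(100*R.T@(g-p),2))
E
python3 -c "
from h import *
st(-.148,0,.34)"
```

```text
t 0.52 board mm [544.2 399.  340. ] toolx yaw 1.51 F [-0.6  0.2  0.1] grip 0.301
shift cm [-69.94  38.61   0.68]
```

Call:
servo_tool([
  [[-2.5, 1.4, 0], 0, 0],
  [[-3.5, 1.9, 0], 0, 0],
  [[-3.5, 1.9, 0], 0, 0],
  [[-3.5, 1.9, 0], 0, 0],
  [[-3.5, 1.9, 0], 0, 0],
  [[-3.5, 1.9, 0], 0, 0],
  [[-3.5, 1.9, 0], 0, 0],
  [[-3.5, 1.9, 0], 0, 0],
  [[-3.5, 1.9, 0], 0, 0],
  [[-3.5, 1.9, 0], 0, 0],
])

```text
clock: 1.35
position: [0.3925, 0.2212, 0.3374]
ee_rot: [0.724, 0.69, -0.007, 0.0]
ft_force: [0.9, 1.2, 0.3]
grip_width: 0.0
```

```bash
python3 -c "
from h import *
st(-.148,0,.34)"
```

```text
t 1.35 board mm [200.4 207.2 337.4] toolx yaw 1.522 F [0.9 1.2 0.3] grip 0.0
shift cm [-35.46  19.64  -0.06]
```

Call:
servo_tool([
  [[-3.5, 1.9, 0], 0, 0],
  [[-3.5, 1.9, 0], 0, 0],
  [[-3.5, 1.9, 0], 0, 0],
  [[-3.5, 1.9, 0], 0, 0],
  [[-3.5, 1.9, 0], 0, 0],
  [[-3.5, 1.9, 0], 0, 0],
  [[-3.5, 1.9, 0], 0, 0],
  [[-3.5, 1.9, 0], 0, 0],
  [[-3.5, 1.9, 0], 0, 0],
  [[-2.5, 1.3, 0], 0.03, 0],
  [[0, 0, 0], 0, 0],
])

```text
clock: 2.27
position: [0.5614, -0.1544, 0.3366]
ee_rot: [0.739, 0.674, -0.008, 0.002]
ft_force: [0.5, -0.7, 0.2]
grip_width: -0.001
```

```bash
python3 -c "
from h import *
st(-.148,0,.12)"
```

```text
t 2.27 board mm [-160.6    9.   336.6] toolx yaw 1.48 F [ 0.5 -0.7  0.2] grip -0.001
shift cm [ 1.58  1.07 21.63]
```

Call:
servo_tool([
  [[1.2, 0.9, 2.5], 0, 0],
  [[0, 0, 3.5], 0, 0],
  [[0, 0, 3.5], 0, 0],
  [[0, 0, 3.5], 0, 0],
  [[0, 0, 3.5], 0, 0],
  [[0, 0, 3], 0, 0],
  [[0, 0, 1.5], 0, 0],
  [[0, 0, 0], 0, 0],
])

```text
clock: 2.93
position: [0.5686, -0.1487, 0.1155]
ee_rot: [0.742, 0.671, -0.009, 0.002]
ft_force: [-0.4, 0.4, 0.1]
grip_width: -0.001
```

```bash
python3 -c "
from h import *
st(-.148,0,.085)
for n in ('scene','wrist'):
    im,d,W=cloud(n); np.save(n+'1.npy',W); cv2.imwrite('pics/'+n+'1.png',im)
a=cv2.imread('pics/scene1.png')[130:370,140:460]; a=cv2.resize(a,(640,480));b=cv2.imread('pics/wrist1.png')
cv2.imwrite('pics/both1.png',cv2.resize(np.hstack([a,b]),(800,300)))
"
```

```text
t 2.93 board mm [-154.3    2.3  115.5] toolx yaw 1.471 F [-0.4  0.4  0.1] grip -0.001
shift cm [0.68 0.24 3.03]
```

View pics/both1.png

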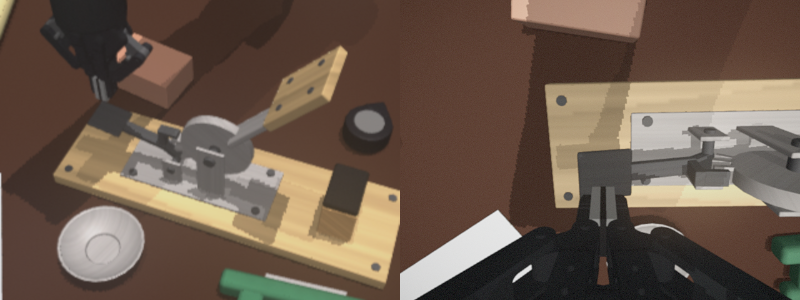

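The left crop shows the shut fingers just above the tab. In the wrist view the tips overlap the tab at about (603,190). Now I'll press.

Call:
servo_tool([
  [[0.6, 0.2, 1.5], 0, 0],
  [[0, 0, 1.2], 0, 0],
  [[0, 0, 0.8], 0, 0],
  [[0, 0, 0.8], 0, 0],
  [[0, 0, 0.8], 0, 0],
  [[0, 0, 0.8], 0, 0],
])

```text
clock: 3.53
position: [0.5788, -0.1462, 0.066]
ee_rot: [0.742, 0.671, -0.003, 0.009]
ft_force: [0.1, -1.0, 2.2]
grip_width: -0.002
```

```bash
python3 -c "
from h import *
st(-.152,0,.045)"
```

```text
t 3.53 board mm [-151.    -7.6   66. ] toolx yaw 1.47 F [ 0.1 -1.   2.2] grip -0.002
shift cm [-0.08 -0.78  2.09]
```

Call:
servo_tool([
  [[0, -0.3, 0.7], 0, 0],
  [[0, -0.2, 0.7], 0, 0],
  [[0, 0, 0.7], 0, 0],
  [[0, 0, 0.6], 0, 0],
  [[0, 0, 0.6], 0, 0],
])

```text
clock: 3.95
position: [0.5766, -0.1471, 0.04]
ee_rot: [0.742, 0.67, 0.001, 0.009]
ft_force: [-45.9, 13.3, 109.6]
grip_width: 0.001
```

```bash
python3 -c "
from h import *
st(-.152,0,.040)"
```

```text
t 3.95 board mm [-152.    -5.5   40. ] toolx yaw 1.469 F [-45.9  13.3 109.6] grip 0.001
shift cm [-0.01 -0.55 -0.01]
```

That force is very close to the limit: the tab is on its end stop. I'll back off at once, straight up.

Call:
servo_tool([
  [[0, 0, -1.5], 0, 0],
  [[0, 0, -2], 0, 0],
  [[0, 0, -3], 0, 0],
  [[0, 0, -3], 0, 0],
  [[0, 0, -3.5], 0, 0],
  [[0, 0, -3.5], 0, 0],
  [[0, 0, -3.5], 0, 0],
  [[0, 0, -3], 0, 0],
])

```text
clock: 4.62
position: [0.5676, -0.143, 0.272]
ee_rot: [0.743, 0.67, -0.003, 0.002]
ft_force: [0.6, 0.6, 1.0]
grip_width: 0.003
```

```bash
python3 -c "
from h import *
st(.03,0,.33)
im,d,W=cloud('top'); cv2.imwrite('pics/top2.png',im)
im,d,W=cloud('scene'); np.save('scene2.npy',W); cv2.imwrite('pics/scene2.png',cv2.resize(im[130:370,140:460],(640,480)))
W0=np.load('scene0.npy')
for r in ('a','b'):
    V=W0 if r=='a' else W
    b=(V[...,:2]-C); bx=b@X; by=b@Y; m=(bx<-.11)&(bx>-.175)&(abs(by)<.018)&(V[...,2]>.024)&(V[...,2]<.1)
    print(r,m.sum()); 
    for lo in np.arange(-.175,-.11,.01):
        k=m&(bx>lo)&(bx<lo+.01)
        if k.sum()>5: print(round(lo+.005,3),round(float(np.median(V[k][:,2])),4),k.sum())
"
```

```text
t 4.62 board mm [-148.8    3.7  272. ] toolx yaw 1.468 F [0.6 0.6 1. ] grip 0.003
shift cm [17.84 -0.06 -5.93]
a 685
-0.17 0.0823 69
-0.16 0.081 128
-0.15 0.0792 129
-0.14 0.0776 129
-0.13 0.0751 111
-0.12 0.0715 76
-0.11 0.0693 43
b 560
-0.17 0.0378 96
-0.16 0.0405 100
-0.15 0.0425 101
-0.14 0.0449 112
-0.13 0.0452 55
-0.12 0.0468 65
-0.11 0.0487 31
```

View pics/scene2.png

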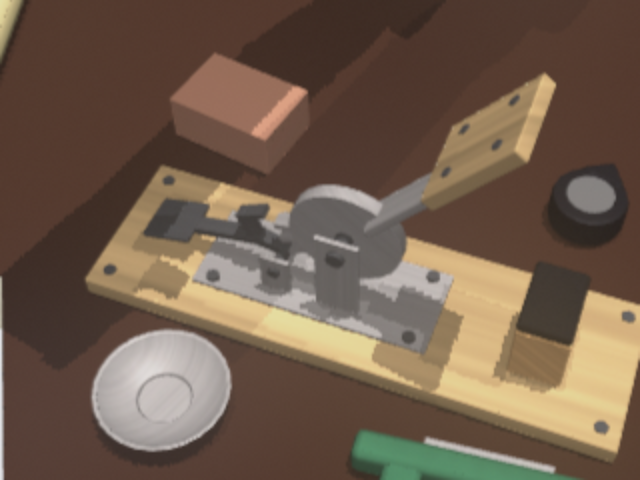

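The tab has dropped about 36 mm and tilted about 0.4 rad. It now sits at about (178,220), the arm still stands, and its neighbours look unmoved. Next I'll move behind the pad on the hinge side.

Call:
servo_tool([
  [[3, 0, 0], -0.02, 0],
  [[3.5, 0, 0], 0, 0],
  [[3.5, 0, 0], 0, 0],
  [[3.5, 0, 0], 0, 0],
  [[2.5, 0, 0], 0, 0],
  [[1, 0, 0], 0, 0],
  [[0, 0, 0], 0, 0],
])

```text
clock: 5.3
position: [0.5825, 0.0315, 0.2672]
ee_rot: [0.737, 0.676, -0.003, 0.002]
ft_force: [1.0, -0.6, -0.1]
grip_width: -0.001
```

```bash
python3 -c "
from h import *
st(.035,0,.232)"
```

```text
t 5.3 board mm [ 26.4   2.7 267.2] toolx yaw 1.485 F [ 1.  -0.6 -0.1] grip -0.001
shift cm [0.88 0.27 3.51]
```

Call:
servo_tool([
  [[0.5, 0.2, 1.8], 0, 0],
  [[0.4, 0, 1.6], 0, 0],
  [[0.8, 0, 0], 0, 0],
  [[0.8, 0, 0.1], 0, 0],
  [[0.8, 0, 0.4], 0, 0],
  [[0.8, 0, 0.6], 0, 0],
  [[0.8, 0, 0.6], 0, 0],
])

```text
clock: 5.88
position: [0.5895, 0.0738, 0.2142]
ee_rot: [0.74, 0.673, -0.004, 0.003]
ft_force: [-2.9, -2.8, 5.4]
grip_width: -0.004
```

```bash
python3 -c "
from h import *
st(.085,0,.209)"
```

```text
t 5.88 board mm [ 69.1  -0.8 214.2] toolx yaw 1.476 F [-2.9 -2.8  5.4] grip -0.004
shift cm [ 1.59 -0.11  0.51]
```

Call:
servo_tool([
  [[0.7, 0, 0.5], 0, 0],
  [[0.7, 0, 0.5], 0, 0],
  [[0.7, 0, 0.5], 0, 0],
  [[0.6, 0, 0.6], 0, 0],
  [[0.5, 0, 0.6], 0, 0],
  [[0.5, 0, 0.7], 0, 0],
  [[0.5, 0, 0.7], 0, 0],
])

```text
clock: 6.47
position: [0.5931, 0.1167, 0.1705]
ee_rot: [0.74, 0.672, -0.005, 0.004]
ft_force: [-2.8, -3.9, 4.0]
grip_width: 0.003
```

```bash
python3 -c "
from h import *
st(.126,0,.148)"
```

```text
t 6.47 board mm [112.2  -1.1 170.5] toolx yaw 1.474 F [-2.8 -3.9  4. ] grip 0.003
shift cm [ 1.41 -0.13  2.24]
```

Call:
servo_tool([
  [[0.4, -0.1, 0.8], 0, 0],
  [[0.4, 0, 0.8], 0, 0],
  [[0.3, 0, 0.8], 0, 0],
  [[0.2, 0, 0.8], 0, 0],
  [[0.2, 0, 0.8], 0, 0],
  [[0.1, 0, 0.7], 0, 0],
  [[0, 0, 0.5], 0, 0],
  [[0, 0, 0.3], 0, 0],
])

```text
clock: 7.13
position: [0.5949, 0.1396, 0.1097]
ee_rot: [0.739, 0.674, -0.002, 0.003]
ft_force: [-1.2, 0.9, 4.0]
grip_width: 0.002
```

```bash
python3 -c "
from h import *
st(.136,0,.101)"
```

```text
t 7.13 board mm [135.1  -1.  109.7] toolx yaw 1.479 F [-1.2  0.9  4. ] grip 0.002
shift cm [ 0.09 -0.11  0.87]
```

Call:
servo_tool([
  [[0, 0, 0.25], 0, 0],
  [[0, 0, 0.25], 0, 0],
  [[0, 0, 0.2], 0, 0],
  [[0, 0, 0.2], 0, 0],
  [[0, 0, 0.15], 0, 0],
])

```text
clock: 7.55
position: [0.5951, 0.1407, 0.1008]
ee_rot: [0.739, 0.674, -0.001, 0.002]
ft_force: [-11.8, -0.6, 25.9]
grip_width: -0.002
```

Call:
servo_tool([
  [[0, 0, 0.15], 0, 0],
  [[0, 0, 0.15], 0, 0],
  [[0, 0, 0.15], 0, 0],
])

```text
clock: 7.8
position: [0.5951, 0.1407, 0.1009]
ee_rot: [0.739, 0.674, 0.0, 0.001]
ft_force: [-7.7, 0.8, 17.5]
grip_width: 0.002
```

The tip stopped at z = 0.101 m, which is where the pad should be when flat, with a steady reaction force. Now I'll move up and away and then check.

Call:
servo_tool([
  [[0, 0, -1], 0, 0],
  [[0, 0, -2], 0, 0],
  [[0, 0, -3], 0, 0],
  [[0, 0, -3.5], 0, 0],
  [[0, 0, -3.5], 0, 0],
  [[0, 0, -3.5], 0, 0],
  [[2, 3.5, -1], 0, 0],
  [[2, 3.5, 0], 0, 0],
  [[2, 3.5, 0], 0, 0],
  [[2, 3.5, 0], 0, 0],
  [[1, 2, 0], 0, 0],
  [[0, 0, 0], 0, 0],
])

```text
clock: 8.8
position: [0.7635, 0.206, 0.2848]
ee_rot: [0.742, 0.67, -0.003, 0.003]
ft_force: [-0.9, -0.4, -1.6]
grip_width: -0.001
```

```bash
python3 -c "
from h import *
st()
im,d,W=cloud('scene')
b=W[...,:2]-C; bx=b@X; by=b@Y; z=W[...,2]
def prof(l,h,s,zl,zh):
    m=(abs(by)<.018)&(z>zl)&(z<zh)&(bx>l)&(bx<h); A=np.c_[bx[m],z[m]]
    p=np.polyfit(A[:,0],A[:,1],1); print(m.sum(),'slope rad',np.arctan(p[0]),'z mid',np.polyval(p,s))
prof(.11,.18,.15,.08,.14); prof(-.165,-.125,-.146,.024,.1)
im0=cv2.imread('pics/scene0.png'); cv2.imwrite('pics/end.png',cv2.resize(np.vstack([im0[130:440,140:500],im[130:440,140:500]]),None,fx=.95,fy=.95))
"
```

```text
t 8.8 board mm [ 214.7 -163.8  284.8] toolx yaw 1.469 F [-0.9 -0.4 -1.6] grip -0.001
1091 slope rad 0.0008462099117785116 z mid 0.10178273335505164
361 slope rad 0.17734423348836717 z mid 0.04311075579851929
```

View pics/end.png

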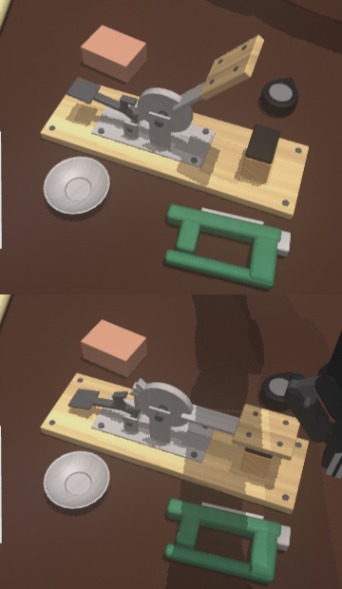

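The end picture shows the arm flat on its stop, the tab still down and the neighbours in place. The pad slope measures 0.001 rad, and the tab is unchanged since it was pressed. I'll hand it in.

```bash
python3 -c "
from h import *
order.hand_in(); st()"
```

```text
the job is handed in; nothing more can be done
the job is handed in; nothing more can be done
```

The pawl is pressed free and the arm lies flat on its rubber stop. I handed the job in at about 9 s of the 43 s allowed. One force reading came very close to the limit, so I can't be sure the run stayed within it.

**How it was done:** I pressed the tab down to its end stop with the shut fingers, then pushed the pad down along its arc. The fingers then moved up and clear; at hand-in they were about 0.28 m above the bench, touching nothing.

**Last checks:**
- **Arm:** the pad's slope measured 0.001 rad and its top 0.102 m above the bench, against 0.101 m expected when flat.
- **Pawl:** the tab stayed down at about 43 mm. It had tilted about 0.4 rad and dropped about 36 mm, which puts the pawl at roughly 0.4 to 0.45 rad.
- **Things around the board:** the staple gun, dish, box and tape measure looked unmoved against the first picture. I compared them by eye and did not measure them; the gripper partly hid the tape measure.

**Concern:** when the tab hit its end stop, the wrist force read about 119.6 N against the 120 N limit. My last steps there were too large, and I backed off at once. A brief peak above 120 N between readings can't be ruled out. I used much smaller steps at the arm's stop, where the highest reading was about 28 N.

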